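Refit the front roller of a bench roller mixer

TASK

Refit the loose roller of the roller mixer: roll it away from you across the flat deck, without picking it up, until it drops into the trough along the far fence. Then push it endways so that its steel spigot goes through the hole in the upright bearing plate and the end of the roller sits fully home against the plate. Let go and leave the bottle, the jar and the beaker where they stand.

Things in the scene. Friction and masses are not known exactly. Their poses are not given: they have to be found in the camera images.
- mixer: White bench roller mixer, fixed, 250 (x) x 380 (y) mm. Origin at bench level; x points away from the robot, y along the rollers to the bearing plate, z up. Mixer frame, mm: plate y 110 to 120, x -25 to 125, top z 84; drive housing y 150 to 195, top z 87, knob to 95; a second roller, 30 mm thick, is already mounted on the axis x 108, z 60, with its bearing block at y -155 to -145.
- deck (a point): Middle of the flat grey deck's top, 28 mm above the bench; axes as the mixer's. The deck reaches 80 mm either way in x and 142 mm either way in y. A steel lip 6 mm high stands along its near edge; along its far edge it steps down 4 mm into the trough.
- trough (a point): Point on the trough's floor, 24 mm above the bench, where a settled roller rests, at mid-length; axes as the mixer's. The trough runs along y, 142 mm either way, from 11 mm nearer (deck step) to 16 mm farther in x, where a steel fence 10 mm thick stands 23 mm above the floor. A settled roller's axis is 15 mm above the floor.
- bearing_hole (a point): Centre of the round through hole (14 mm diameter) in the bearing plate, on the plate's face towards the deck, in line with the trough, 39 mm above the bench. Axes as the mixer's: y is the direction of insertion.
- roller: Loose dark rubber roller, 30 mm diameter, 150 mm long, 0.2 to 0.35 kg, with one steel spigot of 10 mm diameter and 26 mm length on the end towards the bearing plate; the other end is flat. It starts lying on the deck, its axis 43 mm above the bench. Origin on its axis, midway along the rubber; y axis along the roller towards the spigot; x and z turn as it rolls.
- spigot_tip (a point): Tip of the spigot, on the roller's axis, 101 mm from the roller's origin.
- tail_end (a point): Centre of the roller's flat end, 75 mm from the roller's origin.
- reagent_bottle: Amber bottle, 72 mm diameter, 170 mm tall, standing on the bench; origin under its base. Leave alone.
- jar: White jar, 52 mm diameter, 60 mm tall, standing on the bench; origin under its base. Leave alone.
- beaker: Glass beaker, 66 mm rim diameter, 85 mm tall, standing on the bench; origin under its base. Leave alone.
There are look-alikes about, which are no part of the job. Of the things shaped like the roller, the rubber one is meant.

How it is judged:
On the way, in this order (a step that is already met when the one before it is completed fails the run):
1. the roller has been rolled: turned about its own axis by a good 57 degrees (angle between the x axis of roller and the x axis of mixer, either way round above 1 rad).
2. the roller lies in the trough along its whole length (x of spigot_tip in the frame of bearing_hole between -0.004 and 0.004 m and x of tail_end in the frame of bearing_hole between -0.004 and 0.004 m and z of spigot_tip in the frame of bearing_hole between -0.003 and 0.003 m and z of tail_end in the frame of bearing_hole between -0.003 and 0.003 m), for 0.2 s.
At the end, for the whole second after the job is handed in: Spigot tip at least 22.5 mm past the near face of the plate (fully home: 26); roller in the trough, both axis ends within 4 mm sideways and 3 mm in height of the hole's axis, parallel within 0.04 rad, at rest; bottle, jar and beaker within 15 mm of their starts (all of step 2 and y of spigot_tip in the frame of bearing_hole above 0.0225 m and angle between the y axis of roller and the y axis of mixer, either way round below 0.04 rad and linear speed of roller below 0.01 m/s and distance of each of reagent_bottle, jar, beaker from where it was at the start of the episode below 0.015 m); the robot touches nothing.
It fails at once if the roller is picked up: either end of its axis more than 25 mm above its height on the deck (height (world z) of any of spigot_tip, tail_end above 0.068 m).
It fails at once if the bottle, jar or beaker is moved more than 15 mm or tipped (distance of any of reagent_bottle, jar, beaker from where it was at the start of the episode above 0.015 m or angle between any of reagent_bottle, jar, beaker's own z axis and vertical above 0.3 rad).
It also fails if it takes over 45 s, if anything falls off the work surface, if the arm or the gripper's body presses on something with over 40 N, if the wrist force passes 120 N, or if a joint passes its speed limit or range.

ROBOT

A 7-joint arm with a two-finger parallel gripper is mounted at the origin on the work surface. World frame = base frame: x ahead of the robot, y to its left, z up, the work surface at z = 0. Lengths are in m, angles in rad, forces in N, time in s.
With the tool pointing down it reaches from about 0.4 to 0.85 m from the base axis. Payload 4.5 kg.
Tool frame: the origin (TCP) lies midway between the tips of the shut fingers; the grasp point (between the pads) lies 19 mm behind it; z points along the fingers, y is the line along which they close (so a half turn about z gives the same grasp; the last joint's range is limited). The gripper opens to 88 mm and grips with 3 to 60 N. Pads are 18 mm wide; open, the fingers measure 123 mm over their backs; the gripper's body (75 mm by 187 mm) begins 45 mm behind the grasp point.
Start: joints at [-1.309, 0.689, -0.195, 1.565, 0.157, 0.902, -0.215], TCP at [0.141, 0.609, 0.239] pointing down, gripper open.
Joint ranges: [-3.01, 3.01], [-0.46, 2.08], [-1.47, 1.51], [0.13, 2.56], [-1, 4.14], [0.04, 2.09], [-2.66, 2.66]. Speed limits (rad/s): [2.57, 2.57, 3.14, 3.14, 3.14, 3.14, 3.14].

INTERFACE

Orientations are given as a unit quaternion [x, y, z, w].
In Python, from plant import r gives the robot as it stands.
- The arm moves only by the tool move_arm, never from a script. Its argument "targets" is a list that holds one entry, the list of rows, each a list of 7 numbers: the opening, from 0 (shut) to 1 (fully open), then the shift along the tool's x, y, z in mm, then the turn, a rotation vector about the tool's x, y, z in degrees. In form: [[[claw, dx, dy, dz, ax, ay, az], ...]]. A call has 1 to 10 rows; each row is the pose to reach, as a shift and turn from the pose commanded when the call began, along the tool's axes at that moment; what a row does not reach only later rows make up. A row lasts 1/8 s, in which the tool goes at most 62.5 mm and 10.7 degrees, less where a joint would pass 70% of its speed; a pose out of reach is approached as far as the arm can. A call with a gripper value outside its range is refused whole. The fingers move at their own pace and stop on an object; "newtons" is the grip in N (left out, the last holds). Time passes only in rows, so rows that repeat a pose let the fingers close. It gives the time, the measured TCP pose, the force, the opening and the grip force at its end, in the units of the state.
- r.get_state(): the state, without advancing time (a new reading comes with each control period).
- r.snapshot(name): name is "scene" or "top"; returns the picture (400x640x3 uint8, red, green, blue); there is no depth.
- r.camera_info(name): a dict with "fx", "fy", "cx", "cy" (pixels), "R" (3x3) and "t" (3): a world point X has camera coordinates R X + t. Camera axes: x right, y down, z forward; pixel columns grow to the right and rows downward; lengths in m; the calibration is good to about 2 mm. A picture is of the moment at which its call begins. camera_info takes no time and is no camera call.
- r.finish_job(): hands the job in; it is judged then, once.
The state is a dict: "clock": time; "q": joint angles; "qd": joint speeds; "joint_torque": joint torques, N m; "tool_pos": TCP position; "eef_rot": TCP orientation; "contact_force": force on the tool from outside, world axes, zero at the start; "moment": the same for the moment, N m; "opening": opening from 0.0 (shut) to 1.0 (fully open); "finger_force": force on a finger pad.
Only numpy, scipy, OpenCV 4.12 (cv2) and the standard library are available. Lean on these libraries where they do the work, as an engineer would, in place of code of your own. Each camera call takes 0.05 s, during which the arm holds its last target. There are 200 camera calls.

## Working session

There is one attempt and no reset: what is moved stays moved. The work goes in short steps, Python scripts to look and compute and a tool call to move; the robot and the scene stay as the last step left them, time stands still between calls to the robot, and variables do not carry over. Pictures are saved under pics/ and viewed, at most 10 in all, crops included, and the job is handed in when it is done.

Besides the shell and the picture viewer there is one more tool, called after "Call:" as name(argument=value, ...), one argument or row to a line, values as JSON. move_arm: Moves the arm, as the interface text tells. Its arguments: {"type":"object","properties":{"targets":{"type":"array","items":{"type":"array","items":{"type":"array","items":{"type":"number"}}}},"newtons":{"type":"number"}},"required":["targets"]}

```bash
mkdir -p pics
python3 - <<'E'
from plant import r
import cv2
for n in("scene","top"):
    cv2.imwrite(f"pics/{n}0.png",r.snapshot(n)[:,:,::-1]); print(n,r.camera_info(n))
print(r.get_state())
E
```

```text
scene {'fx': 396.09551833807967, 'fy': 396.09551833807967, 'cx': 319.5307094385427, 'cy': 203.41016733092732, 'R': array([[ 0.51025145,  0.85995429, -0.01104883],
       [ 0.69734399, -0.42121777, -0.57990253],
       [-0.50334363,  0.28819127, -0.81461094]]), 't': array([-0.29500089, -0.33310798,  1.38049424])}
top {'fx': 491.97006535150774, 'fy': 491.97006535150774, 'cx': 321.7771924672094, 'cy': 202.00393095735464, 'R': array([[ 0.00672926, -0.99996258, -0.00543577],
       [-0.98588528, -0.00572496, -0.16732433],
       [ 0.16728695,  0.00648502, -0.98588692]]), 't': array([0.00376065, 0.571955  , 1.14811708])}
{'clock': 0.1, 'q': array([-1.30918739,  0.68990059, -0.19451154,  1.56620857,  0.15731174,
        0.90249686, -0.21509906]), 'qd': array([-0.0001352 , -0.00327746, -0.00126252, -0.00280811,  0.00019129,
        0.00110021,  0.00224954]), 'joint_torque': array([-2.86365037e-03, -5.28495526e+01, -1.27103772e+00, -1.53836203e+01,
       -5.24691911e-02,  2.02946547e-03,  4.35866468e-05]), 'tool_pos': array([0.14107685, 0.60830385, 0.2379981 ]), 'eef_rot': array([ 1.13621492e-01,  9.93523779e-01, -8.10644265e-04, -2.66990559e-05]), 'contact_force': array([-0.84172997, -0.20041771,  0.2793065 ]), 'moment': array([ 0.01146724,  0.03395615, -0.01535196]), 'finger_force': 0.0, 'opening': 0.9997235950848992}
```

View pics/scene0.png

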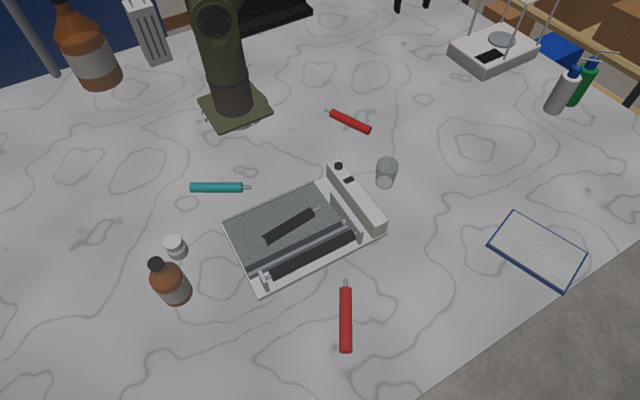

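View pics/top0.png

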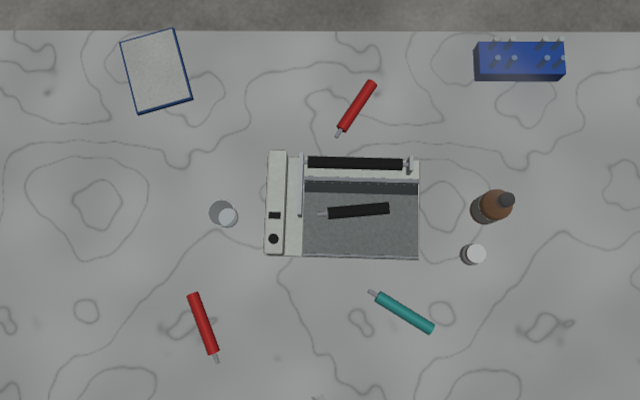

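The scene view shows the mixer in mid-table. In the top view the dark roller is at about (328–390, 210), with its spigot on the left at (318, 213). The bearing plate is at about x=301, the beaker at (223, 214), the bottle at (490, 207) and the jar at (474, 254). Next I'll zoom in.

Run:
```python
import cv2
im=cv2.imread("pics/top0.png")[140:270,250:430]
cv2.imwrite("pics/crop0.png",cv2.resize(im,None,fx=4.4,fy=4.4,interpolation=cv2.INTER_CUBIC))
```

```text
(no output)
```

View pics/crop0.png

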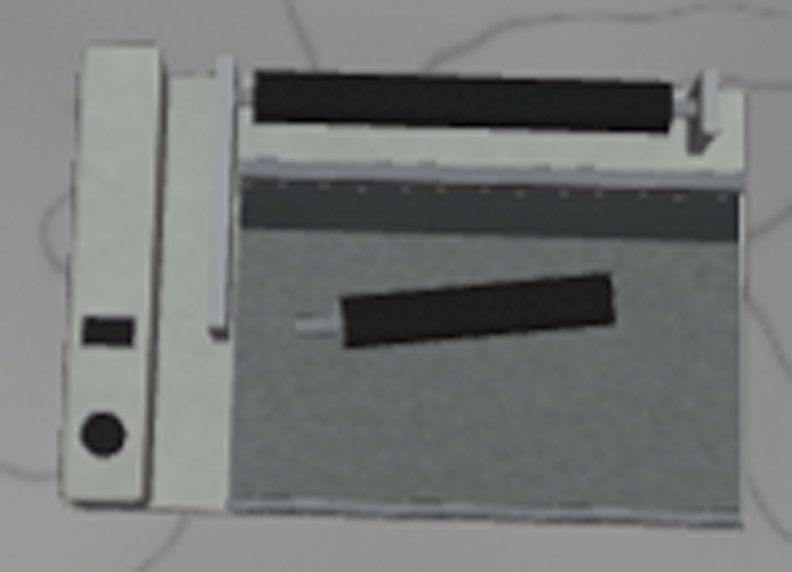

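```bash
cat > h.py <<'E'
import numpy as np
from plant import r
from scipy.optimize import least_squares
from scipy.spatial.transform import Rotation as Ro
C={n:r.camera_info(n) for n in("scene","top")}
def proj(X,n="top"):
    c=C[n]; p=np.atleast_2d(X)@np.array(c["R"]).T+c["t"]
    return np.c_[c["fx"]*p[:,0]/p[:,2]+c["cx"],c["fy"]*p[:,1]/p[:,2]+c["cy"]]
def atz(u,v,z,n="top"):
    c=C[n]; R=np.array(c["R"]); d=R.T@[(u-c["cx"])/c["fx"],(v-c["cy"])/c["fy"],1]; o=-R.T@c["t"]
    return o+d*(z-o[2])/d[2]
def m2w(P,p):
    P=np.atleast_2d(P)/1000; c,s=np.cos(p[2]),np.sin(p[2])
    return np.c_[p[0]+c*P[:,0]-s*P[:,1],p[1]+s*P[:,0]+c*P[:,1],P[:,2]]
def w2m(X,p):
    d=np.asarray(X)[:2]-p[:2]; c,s=np.cos(p[2]),np.sin(p[2]); return 1000*np.array([c*d[0]+s*d[1],-s*d[0]+c*d[1]])
E
python3 - <<'E'
from h import *
cr=lambda a:np.array(a)/4.4+[250-.4,140-.4]
obs=cr([(218,56),(235,56),(210,326),(226,326),(85,45),(160,45),(150,503),(738,241),(742,522),(255,97),(743,88)])
def mod(p):
    return m2w([(125,120,84),(125,110,84),(-25,120,84),(-25,110,84),(125,195,87),(125,150,87),(-125,150,87),
      (p[3]+80,p[4]-142,28),(p[3]-80,p[4]-142,34),(108,100,60),(125,-185,0)],p)
f=lambda p:((proj(mod(p))-obs)*np.array([[1,1]]*9+[[0,1],[0,0]])).ravel()
s=least_squares(f,[.6,0,0,0,-32],x_scale=[.1,.1,.1,50,50],loss="soft_l1"); p=s.x; print(p); print(f(p).reshape(-1,2).round(2))
np.save("mix.npy",p[:3])
for n,z,(u,v) in [("rubber tail",43,(612,299)),("rubber head",43,(343,322)),("tip",43,(295,325)),("trough step",28,(240,231)),("step r",28,(738,241)),("fence far l",47,(242,160)),("fence near l",47,(242,176)),("fence near r",47,(740,188)),("fence far r",47,(740,176))]:
    X=atz(*cr([(u,v)])[0],z/1000); print(n,X.round(4),w2m(X,p).round(1))
for n,u,v,z in[("bottle cap",506,199,170),("jar",475,252,60),("beaker base",228,217,0)]: print(n,w2m(atz(u,v,z/1000),p).round(0))
E
```

```text
[ 5.61354572e-01 -5.57979507e-02 -1.74109264e-02 -4.12809182e+01
 -3.05398936e+01]
[[ 0.11 -0.8 ]
 [ 0.41 -0.71]
 [-0.11 -0.33]
 [ 0.51 -0.23]
 [-1.01  0.68]
 [ 0.71  1.09]
 [-0.92  1.79]
 [-0.05 -0.46]
 [ 0.05  0.44]
 [ 0.   -0.56]
 [ 0.    0.  ]]
rubber tail [ 0.56   -0.1557  0.043 ] [  0.4 -99.9]
rubber head [ 0.5463 -0.0069  0.043 ] [-15.9  48.7]
tip [0.5445 0.0197 0.043 ] [-18.2  75.2]
trough step [0.6    0.0514 0.028 ] [ 36.8 107.9]
step r [ 0.5959 -0.2291  0.028 ] [  37.6 -172.7]
fence far l [0.6368 0.05   0.047 ] [ 73.6 107.1]
fence near l [0.6276 0.0499 0.047 ] [ 64.4 106.8]
fence near r [ 0.6223 -0.2273  0.047 ] [  64.  -170.5]
fence far r [ 0.6292 -0.2275  0.047 ] [  70.8 -170.5]
bottle cap [   5. -339.]
jar [-104. -302.]
beaker base [-26. 299.]
```

```bash
cat >> h.py <<'E'
P=np.load("mix.npy")
def tool(yawdeg,tilt):  # tool y at mixer-frame angle 90+yawdeg, tip leaning to mixer +x by tilt
    a=P[2]+np.radians(yawdeg); y=np.array([-np.sin(a),np.cos(a),0]); f=np.array([np.cos(a),np.sin(a),0]); t=np.radians(tilt)
    z=np.sin(t)*f-np.cos(t)*np.array([0,0,1]); return np.c_[np.cross(y,z),y,z]
def rel(pos,R):
    s=r.get_state(); R0=Ro.from_quat(s["eef_rot"])
    return np.r_[1000*R0.inv().apply(np.array(pos)-s["tool_pos"]),np.degrees((R0.inv()*Ro.from_matrix(R)).as_rotvec())].round(1)
E
python3 - <<'E'
from h import *
p=P; R=tool(6.3,15)
a=np.radians(6.3); n=np.array([np.cos(a),np.sin(a)]); c=np.array([-7.8,-25.6])-35*n
w=m2w([*c,0],p)[0]; print(w, m2w([*c,34],p)[0])
print(rel([.42,.36,.24],R)); w[2]=.2; print(rel(w,R)); w[2]=.034; print(rel(w,R))
E
```

```text
[ 0.51825983 -0.08449272  0.        ] [ 0.51825983 -0.08449272  0.034     ]
[-327.8 -178.9   -1.7   -2.5  -14.9  -18.2]
[-523.9 -589.7   39.    -2.5  -14.9  -18.2]
[-523.8 -589.4  205.    -2.5  -14.9  -18.2]
```

Call:
move_arm(
  targets=[
    [[1,-55,-30,0,0,-3,-3],[1,-109,-60,0,-1,-6,-6],[1,-164,-90,0,-1,-9,-9],[1,-218,-119,0,-2,-12,-12],[1,-273,-149,0,-2,-14,-15],[1,-328,-179,0,-2.5,-15,-18],[1,-354,-233,5,-2.5,-14.9,-18.2],[1,-379,-287,10,-2.5,-14.9,-18.2],[1,-405,-341,15,-2.5,-14.9,-18.2],[1,-430,-395,20,-2.5,-14.9,-18.2]],
  ],
)

```text
clock: 1.35
tool_pos: [0.471, 0.1253, 0.2185]
eef_rot: [-0.046, 0.99, 0.007, 0.131]
contact_force: [0.8, 0.5, -0.2]
opening: 1.001
finger_force: 0.0
```

Run:
```python
from h import *
w=[.51826,-.0845,.15]; print(rel(w,tool(6.3,15)));w[2]=.034; print(rel(w,tool(6.3,15)))
```

```text
[-9.000e+00 -2.134e+02  7.300e+01  1.000e-01  1.000e-01 -0.000e+00]
[ 2.110e+01 -2.136e+02  1.850e+02  1.000e-01  1.000e-01 -0.000e+00]
```

Call:
move_arm(
  targets=[
    [[1,-2,-53,18,0,0,0],[1,-4,-107,36,0,0,0],[1,-7,-160,55,0,0,0],[1,-9,-213,73,0,0,0],[1,-9,-213.5,73,0,0,0],[1,1,-213.5,110,0,0,0],[1,11,-213.5,147,0,0,0],[1,18,-213.5,173,0,0,0],[1,21,-213.5,185,0,0,0],[1,21,-213.5,185,0,0,0]],
  ],
)

```text
clock: 2.6
tool_pos: [0.518, -0.081, 0.033]
eef_rot: [-0.046, 0.99, 0.008, 0.131]
contact_force: [-0.2, -0.2, -0.5]
opening: 0.997
finger_force: 0.0
```

Run:
```python
from h import *
import cv2
print(r.get_state()["tool_pos"],r.get_state()["contact_force"],rel([.51826,-.0845,.034],tool(6.3,15)))
a=r.snapshot("top")[140:290,230:430,::-1];b=r.snapshot("scene")[140:290,200:400,::-1]
cv2.imwrite("pics/a.png",cv2.resize(np.hstack([a,b]),None,fx=2,fy=2,interpolation=cv2.INTER_CUBIC))
```

```text
[ 0.51795635 -0.08100712  0.03296006] [-0.22947041 -0.16792768 -0.52835855] [-0.2 -3.5 -1.   0.2  0.1  0. ]
```

View pics/a.png

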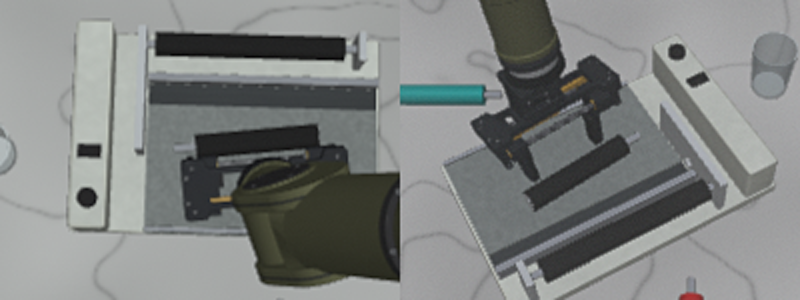

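The fingers stand behind the roller and parallel to it, spigot to the left in the top view. Now I'll push slowly.

Call:
move_arm(
  targets=[
    [[1,-5.8,0,1.5,0,0,0],[1,-10.6,0,2.8,0,0,0],[1,-14.5,0,3.9,0,0,0],[1,-18.4,0,4.9,0,0,0],[1,-22.2,0,5.9,0,0,0],[1,-26,0,7,0,0,0],[1,-30,0,8,0,0,0],[1,-33,0,8.8,0,0,0],[1,-33,0,8.8,0,0,0]],
  ],
)

```text
clock: 3.82
tool_pos: [0.5524, -0.0796, 0.0343]
eef_rot: [-0.045, 0.99, 0.007, 0.131]
contact_force: [-0.6, -0.5, -0.3]
opening: 0.998
finger_force: 0.0
```

Run:
```python
from h import *
import cv2
s=r.get_state();print(w2m(s["tool_pos"],P),s["tool_pos"][2],s["contact_force"])
a=r.snapshot("top")[140:290,230:430,::-1];b=r.snapshot("scene")[140:290,200:400,::-1]
cv2.imwrite("pics/b.png",cv2.resize(np.hstack([a,b]),None,fx=2,fy=2,interpolation=cv2.INTER_CUBIC))
```

```text
[ -8.57576654 -23.914011  ] 0.03433756014133042 [-0.62952354 -0.48682275 -0.34981939]
```

View pics/b.png

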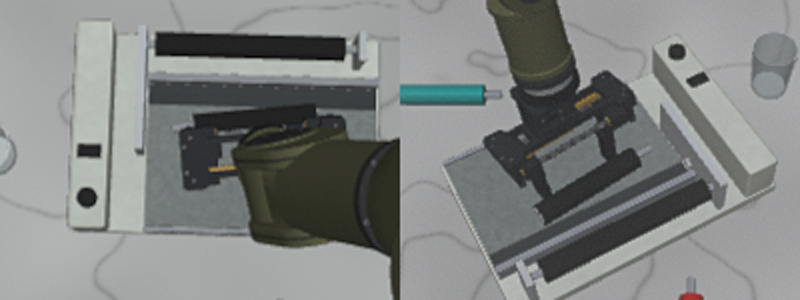

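Run:
```python
from h import *
for x,yaw in[(-5,4),(0,2),(5,0),(15,0),(26,0)]: print(x,rel(m2w([x,-22,34.5],P)[0],tool(yaw,15)))
```

```text
-5 [-4.1  1.5  0.8  0.7  0.   2.2]
0 [-8.9  1.   2.1  1.2  0.   4.1]
5 [-13.7   0.4   3.4   1.7   0.    6. ]
15 [-23.3  -0.6   6.    1.7   0.    6. ]
26 [-33.9  -1.8   8.8   1.7   0.    6. ]
```

Call:
move_arm(
  targets=[
    [[1,-4,1.5,0.8,0.7,0,2.2],[1,-9,1,2.1,1.2,0,4.1],[1,-13.7,0.4,3.4,1.7,0,6],[1,-18,0,4.6,1.7,0,6],[1,-22,-0.5,5.7,1.7,0,6],[1,-26,-1,6.7,1.7,0,6],[1,-30,-1.4,7.8,1.7,0,6],[1,-34,-1.8,8.8,1.7,0,6],[1,-34,-1.8,8.8,1.7,0,6]],
  ],
)

```text
clock: 5.05
tool_pos: [0.5856, -0.0783, 0.0342]
eef_rot: [0.009, 0.992, -0.001, 0.13]
contact_force: [-4.6, 0.4, 2.0]
opening: 1.0
finger_force: 1.9
```

Run:
```python
from h import *
import cv2
s=r.get_state();print(w2m(s["tool_pos"],P),s["tool_pos"][2],s["contact_force"])
a=r.snapshot("top")[140:290,230:430,::-1];b=r.snapshot("scene")[140:290,200:400,::-1]
cv2.imwrite("pics/c.png",cv2.resize(np.hstack([a,b]),None,fx=2,fy=2,interpolation=cv2.INTER_CUBIC))
```

```text
[ 24.66316429 -22.0339708 ] 0.03420128110403649 [-4.58663554  0.40682719  2.03547888]
```

View pics/c.png

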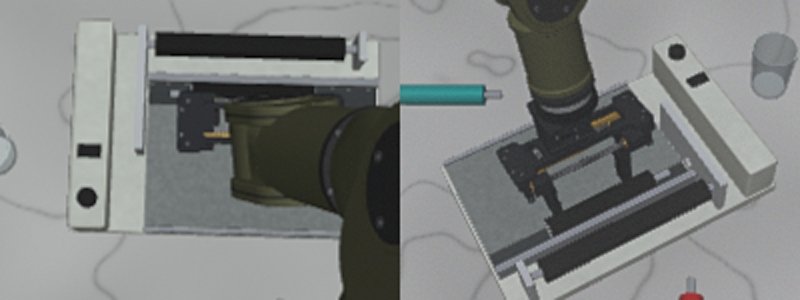

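Run:
```python
from h import *
for x,y,z,t in[(-5,-22,34.5,15),(-5,-30,120,7),(49,-128,120,0),(49,-128,34,0)]: print(x,rel(m2w([x,y,z],P)[0],tool(0,t)))
```

```text
-5 [28.7 -0.  -7.9  0.  -0.1  0. ]
-5 [  6.7  -8.  -90.5   0.    7.9   0. ]
49 [ -45.5 -106.   -76.7    0.    14.9    0. ]
49 [ -23.4 -106.     6.4    0.    14.9    0. ]
```

Call:
move_arm(
  targets=[
    [[1,10,0,-3,0,0,0],[1,28.7,0,-8,0,0,0],[1,18,-4,-49,0,4,0],[0.5,6.7,-8,-90,0,8,0],[0,-10,-40,-86,0,12,0],[0,-28,-73,-81,0,14.9,0],[0,-45.5,-106,-76.7,0,14.9,0],[0,-45.5,-106,-76.7,0,14.9,0]],
  ],
)

```text
clock: 6.15
tool_pos: [0.6128, -0.1902, 0.1219]
eef_rot: [0.012, 1.0, -0.0, 0.004]
contact_force: [-0.6, -0.4, -0.6]
opening: 0.456
finger_force: 0.0
```

Run:
```python
from h import *
import cv2
s=r.get_state();print(w2m(s["tool_pos"],P),s["tool_pos"],s["opening"],s["contact_force"])
print(rel(m2w([49,-128,34],P)[0],tool(0,0)))
a=r.snapshot("top")[140:290,230:430,::-1];b=r.snapshot("scene")[140:290,200:400,::-1]
cv2.imwrite("pics/d.png",cv2.resize(np.hstack([a,b]),None,fx=2,fy=2,interpolation=cv2.INTER_CUBIC))
```

```text
[  53.82667901 -133.53441777] [ 0.61284825 -0.19024925  0.12187372] 0.45614608915239635 [-0.59670692 -0.38821354 -0.5638676 ]
[ 5.6  5.6 87.8 -0.   0.4 -0.4]
```

View pics/d.png

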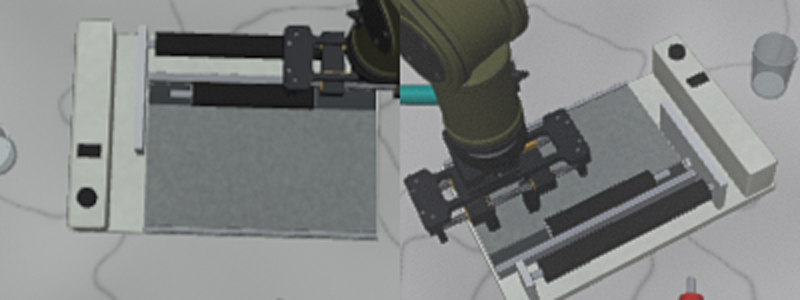

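The roller lies in the trough: rubber from (192,95) to (314,96) in the top crop, spigot tip at (170,93), and a clear gap to the plate.

Run:
```python
from h import *
for u,v in[(314,97),(192,94),(170,93.5)]: print(w2m(atz(u/2+230,v/2+140,.039),P).round(1))
s=r.get_state();print(w2m(s["tool_pos"],P),s["opening"])
print(rel(m2w([49.5,-130,34],P)[0],tool(0,0)))
```

```text
[ 48.4 -96.2]
[48.7 53.9]
[48.7 81. ]
[  51.83034358 -130.77217558] 0.3661142175671949
[ 2.8  0.8 86.8 -0.   0.3 -0.2]
```

Call:
move_arm(
  targets=[
    [[0,2,0,0,0,0.3,0],[0,2,0,0,0,0.3,0],[0,2,0,0,0,0.3,0],[0,2.5,0,30,0,0.3,0],[0,2.5,0,60,0,0.3,-0.2],[0,2.5,0,80,0,0.3,-0.2],[0,2.5,0,86,0,0.3,-0.2],[0,2.5,0,86,0,0.3,-0.2]],
  ],
)

```text
clock: 7.25
tool_pos: [0.6074, -0.1843, 0.0347]
eef_rot: [0.007, 1.0, 0.0, -0.001]
contact_force: [1.1, -0.1, -0.1]
opening: 0.002
finger_force: 0.0
```

Run:
```python
from h import *
s=r.get_state();print(w2m(s["tool_pos"],P),s["tool_pos"][2],s["opening"],s["contact_force"])
for y in(-113,-57.5):print(rel(m2w([49.5,y,34.5],P)[0],tool(0,0)))
```

```text
[  48.26986832 -127.70623069] 0.03466962461263712 0.002320134753132082 [ 1.08065733 -0.09042136 -0.08725303]
[-1.3 14.7  0.2  0.  -0.1  0.2]
[-1.5 70.2  0.2  0.  -0.1  0.2]
```

Call:
move_arm(
  targets=[
    [[0,0,8,0,0,0,0],[0,-0.5,15,0,0,0,0],[0,-0.5,21,0,0,0,0],[0,-0.5,27,0,0,0,0],[0,-0.5,33,0,0,0,0],[0,-0.5,39,0,0,0,0],[0,-0.5,44,0,0,0,0],[0,-0.5,49,0,0,0,0],[0,-0.5,54,0,0,0,0],[0,-0.5,58,0,0,0,0]],
  ],
)

```text
clock: 8.5
tool_pos: [0.6084, -0.1261, 0.0345]
eef_rot: [0.007, 1.0, 0.0, -0.001]
contact_force: [-0.3, -2.5, 3.3]
opening: 0.006
finger_force: 1.7
```

Run:
```python
from h import *
s=r.get_state();print(w2m(s["tool_pos"],P),s["tool_pos"][2],s["opening"],s["contact_force"])
for y in(-57.5,):print(rel(m2w([49.5,y,34.5],P)[0],tool(0,0)))
```

```text
[ 48.25514016 -69.51131972] 0.03445908559188769 0.005707924199560032 [-0.29377541 -2.51186918  3.25261712]
[-1.3 12.  -0.   0.  -0.2  0.2]
```

Call:
move_arm(
  targets=[
    [[0,0,4,0,0,0,0],[0,0,8,0,0,0,0],[0,0,10,0,0,0,0],[0,0,11,0,0,0,0],[0,0,12,0,0,0,0],[0,0,12,0,0,0,0]],
  ],
)

```text
clock: 9.25
tool_pos: [0.6085, -0.1145, 0.0344]
eef_rot: [0.007, 1.0, 0.0, -0.001]
contact_force: [0.7, -2.8, 3.1]
opening: 0.004
finger_force: 1.4
```

Not seated yet (the force is only friction), so I'll continue in small steps until it rises.

Call:
move_arm(
  targets=[
    [[0,0,1,0,0,0,0],[0,0,2,0,0,0,0],[0,0,2,0,0,0,0]],
  ],
)

```text
clock: 9.62
tool_pos: [0.6085, -0.1122, 0.0344]
eef_rot: [0.007, 1.0, 0.0, -0.001]
contact_force: [0.6, -2.7, 1.9]
opening: 0.009
finger_force: 1.2
```

Call:
move_arm(
  targets=[
    [[0,0,1,0,0,0,0],[0,0,2,0,0,0,0],[0,0,2,0,0,0,0]],
  ],
)

```text
clock: 10.0
tool_pos: [0.6086, -0.1102, 0.0344]
eef_rot: [0.007, 1.0, 0.0, -0.001]
contact_force: [0.2, -2.3, 2.5]
opening: 0.008
finger_force: 1.1
```

Call:
move_arm(
  targets=[
    [[0,0,1,0,0,0,0],[0,0,2,0,0,0,0],[0,0,2,0,0,0,0]],
  ],
)

```text
clock: 10.38
tool_pos: [0.6086, -0.1097, 0.0345]
eef_rot: [0.007, 1.0, -0.001, -0.002]
contact_force: [-0.2, -4.2, 2.5]
opening: 0.006
finger_force: 2.7
```

Run:
```python
from h import *
import cv2
s=r.get_state();print(w2m(s["tool_pos"],P),s["contact_force"])
a=r.snapshot("top")[145:225,260:400,::-1];b=r.snapshot("scene")[180:260,250:390,::-1]
cv2.imwrite("pics/e.png",cv2.resize(np.vstack([a,b]),None,fx=3.7,fy=3.7,interpolation=cv2.INTER_CUBIC))
```

```text
[ 48.13170178 -53.08451255] [-0.19173109 -4.17805769  2.4650394 ]
```

View pics/e.png

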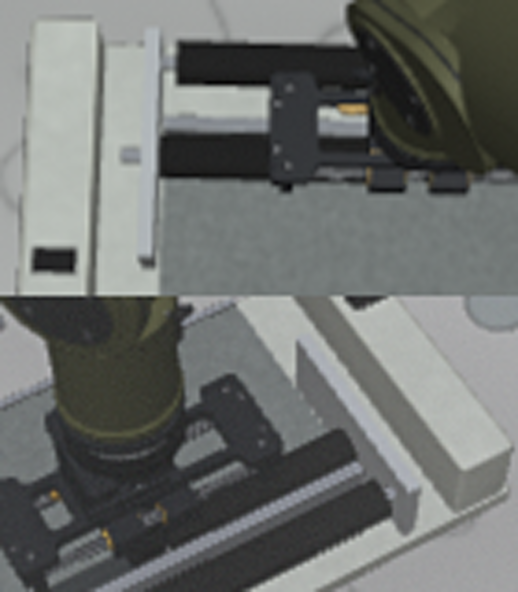

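The spigot shows on the far side of the plate (130,155), and the rubber touches the plate at (160,155). The tool stalled, so the roller is home. One small extra press, then back off and up.

Call:
move_arm(
  targets=[
    [[0,0,2,0,0,0,0],[0,0,2,0,0,0,0],[0,0,-6,0,0,0,0],[0,0,-25,0,0,0,0],[0,0,-25,0,0,0,0],[0,0,-25,-40,0,0,0],[0,0,-45,-100,0,0,0],[0,0,-105,-120,0,0,0],[0,0,-165,-130,0,0,0],[0,0,-165,-130,0,0,0]],
  ],
)

```text
clock: 11.72
tool_pos: [0.6057, -0.2813, 0.1645]
eef_rot: [0.012, 1.0, -0.002, -0.001]
contact_force: [-0.4, 0.5, -0.3]
opening: 0.002
finger_force: 0.0
```

Run:
```python
from h import *
import cv2
a=r.snapshot("top")[140:265,200:400,::-1];b=r.snapshot("scene")[160:285,220:420,::-1]
cv2.imwrite("pics/f.png",cv2.resize(np.hstack([a,b]),None,fx=2,fy=2,interpolation=cv2.INTER_CUBIC))
```

```text
(no output)
```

View pics/f.png

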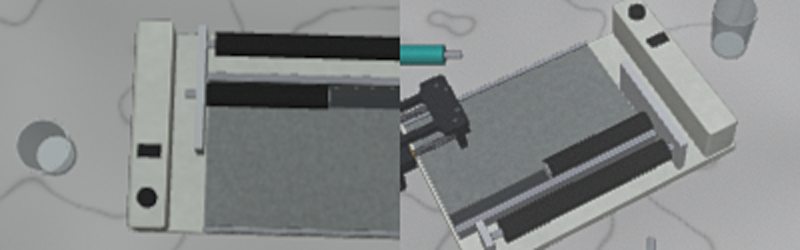

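The roller sits in the trough with its rubber against the plate (207,94) and its spigot showing beyond it (190,93). The arm is clear, so I'll hand in.

```bash
python3 -c "
from plant import r
print(r.finish_job())"
```

```text
the job is handed in; nothing more can be done
None
```

I rolled the roller into the trough and pushed it home, with the spigot through the bearing plate and the rubber against it, then moved the arm clear and handed the job in at about 12 s; the hand-in returned no verdict, and since the roller's turn can't be seen in the pictures, I'm inferring that it rolled from how it was pushed.

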